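# Bar down tile stacks in their jigs

### The arm

A 7-joint arm with a two-finger parallel gripper is mounted at the origin on the work surface. World frame = base frame: x ahead of the robot, y to its left, z up, the work surface at z = 0. Lengths are in m, angles in rad, forces in N, time in s.
With the tool pointing down it reaches from about 0.425 to 0.925 m from the base axis. Payload 6.8 kg.
Tool frame: the origin (TCP) lies midway between the tips of the shut fingers; the grasp point (between the pads) lies 19 mm behind it (bot.pinch_z is the distance from the TCP to the grasp point, in m); z points along the fingers, y is the line along which they close (so a half turn about z gives the same grasp; the last joint's range is limited). The gripper opens to 85 mm and grips with 20 to 120 N. Pads are 22 mm wide; open, the fingers measure 114 mm over their backs; the gripper's body (76 mm by 85 mm) begins 54 mm behind the grasp point. The pads swing forward as they close: fully open they stand 13 mm farther back than shut.
Start: joints at [1.183, 0.477, 0.022, 1.555, -0.011, 1.109, -0.083], TCP at [0.186, -0.649, 0.231] pointing down, gripper open.
Joint ranges: [-2.96, 2.96], [-0.34, 2.1], [-1.41, 1.46], [0.24, 2.44], [-1.37, 4.51], [0.17, 1.92], [-2.96, 2.96]. Speed limits (rad/s): [2.39, 2.39, 3.14, 3.14, 3.14, 3.14, 3.14].

### API

Orientations are given as a unit quaternion [w, x, y, z].
In Python, from station import bot, imaging gives the robot as it stands. The module is installed in compiled form; this text tells all that it offers.
- The arm moves only by the tool carry_out, never from a script. Its argument "targets" is a list of rows, each a list of 5 numbers: the shift along the tool's x, y, z in cm, then the turn about the tool's z in degrees, then the opening, from -1 (shut) to 1 (fully open). In form: [[x, y, z, yaw, gripper], ...]. A call has 1 to 12 rows; each row shifts and turns the commanded pose from where the row before left it, along the tool's axes as they then stand; what a row does not reach is not made up. A row lasts 1/10 s, in which the tool goes at most 50 mm and 8.59 degrees, less where a joint would pass 70% of its speed; a pose out of reach is approached as far as the arm can. A call is refused whole if a number of a shift passes 5 or a number of a turn 8.59, either way. A call with a gripper value outside its range is refused whole. The fingers move at their own pace and stop on an object; "force" is the grip in N (left out, the last holds). Time passes only in rows, so rows that do not move let the fingers close. It gives the time, the measured TCP pose, the force, the opening and the grip force at its end, in the units of the state.
- bot.get_obs(): the state, without advancing time (a new reading comes with each control period).
- imaging.read_camera(name): name is "scene" or "top"; returns the picture (384x512x3 uint8, red, green, blue); there is no depth.
- imaging.calibration(name): a dict with "fx", "fy", "cx", "cy" (pixels), "extrinsics" (4x4, takes a point from world to camera coordinates). Camera axes: x right, y up, looking along -z (the intrinsics and any distortion apply to the point x, -y, -z); pixel columns grow to the right and rows downward; lengths in m; the calibration is good to about 2 mm. A picture is of the moment at which its call begins. calibration takes no time and is no camera call.
- bot.hand_in(): hands the job in; it is judged then, once.
The state is a dict: "t": time; "q": joint angles; "joint_vel": joint speeds; "joint_torque": joint torques, N m; "eef_pos": TCP position; "tool_rot": TCP orientation; "contact_force": force on the tool from outside, world axes, zero at the start; "torque": the same for the moment, N m; "gripper_width": opening from 0.0 (shut) to 1.0 (fully open); "grasp_force": force on a finger pad.
Only numpy, scipy, OpenCV 4.12 (cv2) and the standard library are available. Lean on these libraries where they do the work, as an engineer would, in place of code of your own. Each camera call takes 0.05 s, during which the arm holds its last target. There are 200 camera calls.

### The job

Set the loose long block of red tiles down in the empty blue jig, squarely between its two saddle blocks, and lay the matching retaining bar across each jig - blue-grip bar on the blue jig, yellow-grip bar on the yellow jig - grip up, with both ends resting fully down in the saddles. Set everything down gently rather than dropping it, keep the short block in its yellow jig, and leave the tile tower, glue bottle, tape roll and cutters where they are.

Things in the scene. Friction and masses are not known exactly. Their poses are not given: they have to be found in the camera images.
- jig_blue: Long blue stack jig, screwed to the bench: base plate 80 x 200 x 8 mm (x, y, z); at each y end a blue saddle block 46 x 32 mm, floor 46 mm above the bench. The saddles form one bar pocket 28 mm wide (x), 188 mm long (y), with 12 mm end walls and flared cheeks, top 60 mm above the bench. Gap between blocks 136 mm. Origin: centre of underside; y from saddle to saddle; half-turn symmetric.
- jig_yellow: Yellow short stack jig, screwed to the bench; as the blue one but base plate 80 x 150 x 8 mm, bar pocket 28 x 138 mm, gap between the saddle blocks 86 mm. The short tile block already stands in it. Origin: centre of the underside; y runs from one saddle to the other, z up.
- jig_blue_saddle (a point): Point midway between the blue jig's two saddles at saddle floor height (46 mm above the bench): where the blue bar's origin belongs. Axes as the jig.
- jig_yellow_saddle (a point): The same point of the yellow jig, 46 mm above the bench: where the yellow bar's origin belongs. Axes as the jig.
- jig_blue_nest (a point): Centre of the blue jig's nest, on top of its base plate (8 mm above the bench): where the long tile block's origin belongs. On both x sides low aluminium lips, 5 mm high, stand 29 mm from the centre (58 mm apart inside). Axes as the jig.
- jig_yellow_nest (a point): The same point of the yellow jig's nest, 8 mm above the bench, where the short tile block stands. Axes as the jig.
- bar_blue: Retaining bar with a blue grip: flat aluminium bar 22 x 180 x 12 mm (local x, y, z), with a blue grip block 22 x 40 x 16 mm on top of its middle (total height 28 mm) and a blue band near each end; about 150 g. Lies grip up on the bench. Origin: centre of the underside; y along the bar, z up. A half turn makes no difference.
- bar_yellow: Retaining bar with a yellow grip: the same but 22 x 130 x 12 mm, grip block 22 x 40 x 16 mm, yellow bands; about 110 g. Origin: centre of the underside; y along the bar, z up.
- pack_long: Loose long block of red-topped tiles, rigid, held by a white band round its middle: 50 x 110 x 34 mm (local x, y, z), about 200 g; lies on the bench. Origin: centre of the underside; y along its length, z up. In the nest its top lies 4 mm below the bar.
- pack_short: Short banded block of red-topped tiles, 50 x 64 x 34 mm (local x, y, z), about 120 g, standing loose in the yellow jig's nest, where it stays. Origin: centre of the underside.
- tile_tower: Bystander: upright tower of tiles, one rigid piece 45 x 45 x 100 mm, origin: centre of its underside. Do not shift it.
- glue_bottle: Bystander: white bottle with a red cap, 40 mm diameter, 130 mm tall, standing; origin: centre of its underside. Do not shift it.
- tape_roll: Bystander: green roll lying flat, 84 mm outer diameter, 24 mm high; origin: centre of its underside. Do not shift it.
- cutters: Bystander: flush cutters with red handles lying flat along their own x, about 165 x 60 x 12 mm; origin: bench level, at about the middle of their length. Do not shift them.

How it is judged:
At the end, for the whole second after the job is handed in: Bars grip up in both saddles of their own jig: within 6 mm across, 8 along, 3 high of the saddle point, 0.08 rad yaw, 0.06 tilt. Long block in the blue nest, short block in the yellow: within 9 mm across, 18 along, 3 high, 0.2 rad yaw, 0.06 tilt. All four under 0.02 m/s (x of bar_blue in the frame of jig_blue_saddle between -0.006 and 0.006 m and y of bar_blue in the frame of jig_blue_saddle between -0.008 and 0.008 m and z of bar_blue in the frame of jig_blue_saddle between -0.003 and 0.003 m and angle between the y axis of bar_blue and the y axis of jig_blue_saddle, either way round below 0.08 rad and angle between each of bar_blue, pack_long, bar_yellow, pack_short's own z axis and vertical below 0.06 rad and linear speed of each of bar_blue, pack_long, bar_yellow, pack_short below 0.02 m/s and x of pack_long in the frame of jig_blue_nest between -0.009 and 0.009 m and y of pack_long in the frame of jig_blue_nest between -0.018 and 0.018 m and z of pack_long in the frame of jig_blue_nest between -0.003 and 0.003 m and angle between the y axis of pack_long and the y axis of jig_blue_nest, either way round below 0.2 rad and x of bar_yellow in the frame of jig_yellow_saddle between -0.006 and 0.006 m and y of bar_yellow in the frame of jig_yellow_saddle between -0.008 and 0.008 m and z of bar_yellow in the frame of jig_yellow_saddle between -0.003 and 0.003 m and angle between the y axis of bar_yellow and the y axis of jig_yellow_saddle, either way round below 0.08 rad and x of pack_short in the frame of jig_yellow_nest between -0.009 and 0.009 m and y of pack_short in the frame of jig_yellow_nest between -0.018 and 0.018 m and z of pack_short in the frame of jig_yellow_nest between -0.003 and 0.003 m and angle between the y axis of pack_short and the y axis of jig_yellow_nest, either way round below 0.2 rad); the robot touches nothing.
It fails at once if a bar or the long block is dropped into its jig (faster than 0.5 m/s within 20 mm of its seat) ((distance between bar_blue and jig_blue_saddle below 0.02 m and linear speed of bar_blue above 0.5 m/s) or (distance between bar_yellow and jig_yellow_saddle below 0.02 m and linear speed of bar_yellow above 0.5 m/s) or (distance between pack_long and jig_blue_nest below 0.02 m and linear speed of pack_long above 0.5 m/s)).
It fails at once if the tile tower, glue bottle, tape roll or cutters are shifted by more than 20 mm, or the tower or bottle tipped by more than 0.35 rad (distance of any of tile_tower, glue_bottle, tape_roll, cutters from where it was at the start of the episode above 0.02 m or angle between any of tile_tower, glue_bottle's own z axis and vertical above 0.35 rad).
It also fails if it takes over 72 s, if anything falls off the work surface, if the arm or the gripper's body presses on something with over 40 N, if the wrist force passes 120 N, or if a joint passes its speed limit or range.

## Working session

There is one attempt and no reset: what is moved stays moved. The work goes in short steps, Python scripts to look and compute and a tool call to move; the robot and the scene stay as the last step left them, time stands still between calls to the robot, and variables do not carry over. Pictures are saved under pics/ and viewed, at most 10 in all, crops included, and the job is handed in when it is done.

Besides the shell and the picture viewer there is one more tool, called after "Emit:" as name([rows], argument=value, ...), one row to a line, values as JSON. carry_out: Moves the arm, as the interface text tells. Its arguments: {"type":"object","properties":{"targets":{"type":"array"},"force":{"type":"number"}},"required":["targets"]}

```bash
mkdir -p pics
python3 - <<'E'
from station import bot, imaging
import cv2, numpy as np
for n in("top","scene"):
    im=imaging.read_camera(n); cv2.imwrite(f"pics/{n}0.png",cv2.cvtColor(im,cv2.COLOR_RGB2BGR))
    c=imaging.calibration(n); print({k:(np.round(v,3).tolist()) for k,v in c.items()})
o=bot.get_obs(); print(o, bot.pinch_z)
E
```

```text
{'fx': 391.429, 'fy': 391.429, 'cx': 256.959, 'cy': 190.702, 'extrinsics': [[0.023, -1.0, 0.014, -0.018], [0.99, 0.025, 0.139, -0.625], [-0.139, 0.011, 0.99, -1.226], [0.0, 0.0, 0.0, 1.0]]}
{'fx': 497.488, 'fy': 497.488, 'cx': 269.004, 'cy': 192.551, 'extrinsics': [[0.246, 0.969, -0.006, -0.138], [-0.78, 0.202, 0.593, 0.454], [0.575, -0.141, 0.806, -1.995], [0.0, 0.0, 0.0, 1.0]]}
{'t': 0.1, 'q': array([ 1.18289939,  0.47769882,  0.02230674,  1.55636901, -0.01151625,
        1.10932761, -0.08310388]), 'joint_vel': array([ 1.48474410e-04, -4.23997799e-03,  1.04918395e-03, -3.64561349e-03,
        8.60880141e-04,  6.34705730e-04, -5.33077558e-05]), 'joint_torque': array([ 4.55069370e-03, -5.97766435e+01,  1.61404364e+00, -2.81956905e+01,
        1.29159138e-02,  5.08421494e-03, -5.73799738e-06]), 'eef_pos': array([ 0.18626931, -0.64821439,  0.2304278 ]), 'tool_rot': array([-8.22090459e-04,  9.90226978e-01,  1.39462649e-01, -1.61612959e-04]), 'contact_force': array([-0.18194024,  0.44609651, -0.27997859]), 'torque': array([ 0.04166508, -0.02638244,  0.01354709]), 'grasp_force': 0.0, 'gripper_width': 1.0007198857403432} 0.0187
```

View pics/top0.png

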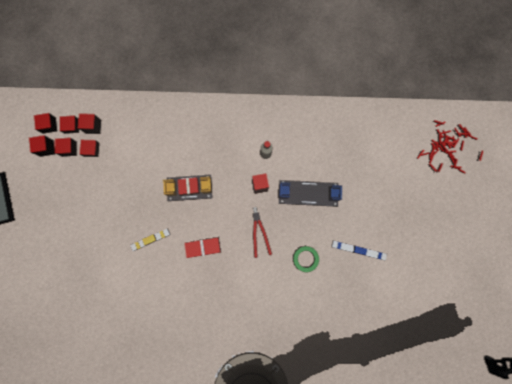

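View pics/scene0.png

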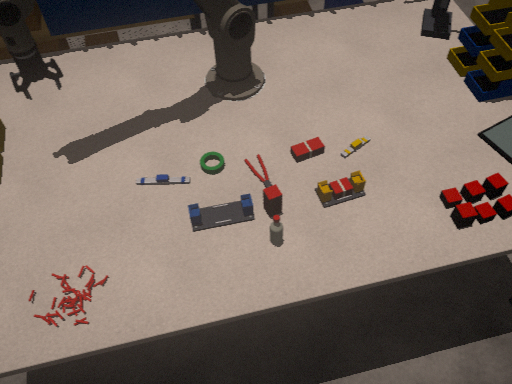

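The top view shows the blue jig at (310,193), yellow jig (188,188), blue bar (358,250), yellow bar (151,239), long block (203,247), tower (261,183), bottle (267,149), cutters (260,232) and tape roll (306,259). The scene view agrees. Next I'll enlarge the crops and measure by colour.

```bash
cat > h.py <<'E'
from station import bot, imaging
import cv2, numpy as np
def ray(n,px):
    c=imaging.calibration(n);E=np.array(c["extrinsics"]);R,t=E[:3,:3],E[:3,3]
    px=np.atleast_2d(px).astype(float)
    d=np.c_[(px[:,0]-c["cx"])/c["fx"],-(px[:,1]-c["cy"])/c["fy"],-np.ones(len(px))]
    return -R.T@t, d@R
def plane(n,px,z):
    o,d=ray(n,px); return (o+d*((z-o[2])/d[:,2])[:,None])[:,:2]
def blobs(im,box,lo,hi,amin=8):
    x0,y0,x1,y1=box; hsv=cv2.cvtColor(im,cv2.COLOR_RGB2HSV)[y0:y1,x0:x1]
    m=cv2.inRange(hsv,np.array(lo),np.array(hi)) if lo[0]<=hi[0] else cv2.inRange(hsv,np.array([0,*lo[1:]]),np.array([hi[0],*hi[1:]]))|cv2.inRange(hsv,np.array(lo),np.array([180,*hi[1:]]))
    k,l,s,c=cv2.connectedComponentsWithStats(m)
    out=[]
    for i in range(1,k):
        if s[i,4]>=amin:
            p=np.argwhere(l==i)[:,::-1]+[x0,y0]; out.append(p.astype(float))
    return out
E
python3 - <<'E'
from h import *
im=cv2.cvtColor(cv2.imread("pics/top0.png"),cv2.COLOR_BGR2RGB)
B=dict(bj=(272,172,348,214),yj=(158,168,220,208),bb=(325,235,392,265),yb=(125,225,178,255),pl=(178,232,228,264))
cols=dict(bj=((105,100,30),(130,255,255)),yj=((15,120,60),(32,255,255)),bb=((105,100,30),(130,255,255)),yb=((18,120,60),(32,255,255)),pl=((170,120,60),(8,255,255)))
H=dict(bj=.06,yj=.06,bb=.028,yb=.028,pl=.034)
for k,b in B.items():
    for p in blobs(im,b,*cols[k]):
        print(k,len(p),p.mean(0).round(1),p.min(0),p.max(0),plane("top",p.mean(0),H[k]).round(4))
tiles=[cv2.resize(im[b[1]:b[3],b[0]:b[2]],(396,int(396*(b[3]-b[1])/(b[2]-b[0]))),interpolation=cv2.INTER_NEAREST) for b in B.values()]
def stack(t):
    return np.vstack(t)
a=stack(tiles[:2]);c=stack(tiles[2:]);h=max(len(a),len(c))
f=lambda q:np.vstack([q,np.zeros((h-len(q),396,3),np.uint8)])
o=np.hstack([f(a),f(c)]);o=o[:600];print(h);cv2.imwrite("pics/crops.png",o[:,:,::-1])
E
```

```text
bj 87 [283.7 189.8] [280. 184.] [288. 195.] [[ 0.6286 -0.0881]]
bj 98 [335.6 193.1] [331. 187.] [340. 199.] [[ 0.6221 -0.2547]]
yj 152 [205.4 184.2] [200. 177.] [210. 192.] [[0.6403 0.1633]]
yj 160 [168.9 186.7] [164. 179.] [174. 194.] [[0.6293 0.2793]]
bb 12 [338.9 244.9] [338. 243.] [340. 247.] [[ 0.4578 -0.2716]]
bb 63 [359.9 250.2] [354. 247.] [365. 254.] [[ 0.4423 -0.3393]]
bb 13 [379.2 255.5] [378. 253.] [380. 258.] [[ 0.4271 -0.4017]]
yb 10 [161.9 234. ] [161. 232.] [163. 236.] [[0.4794 0.3004]]
yb 69 [148.7 239.5] [143. 235.] [154. 244.] [[0.4609 0.3415]]
yb 14 [137.3 245.3] [136. 243.] [139. 248.] [[0.4416 0.377 ]]
pl 226 [211.3 245.6] [203. 238.] [219. 254.] [[0.4459 0.1394]]
pl 216 [192.7 248.8] [185. 241.] [200. 257.] [[0.4346 0.1984]]
654
```

View pics/crops.png

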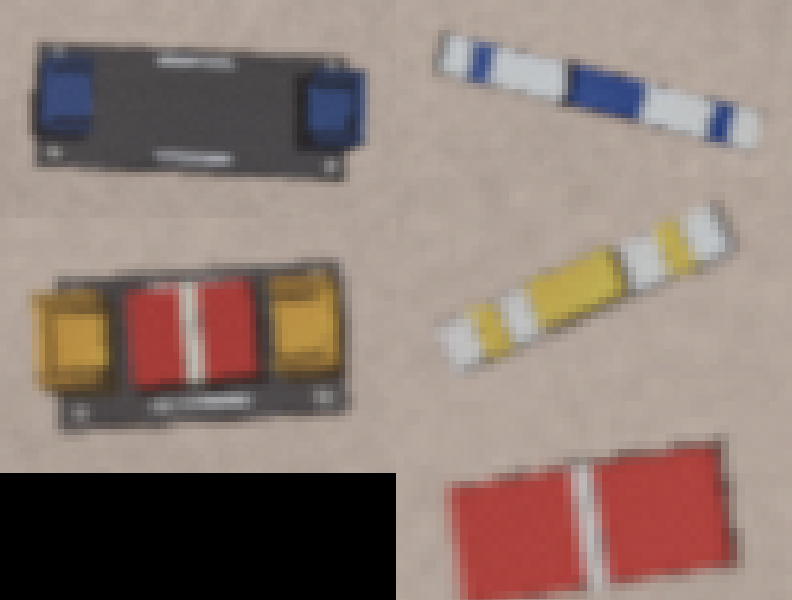

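The crops show the blue jig's plate, its two lips and both saddle floors, the bands on both bars, and both red halves of the long block. I'll work out the poses from these.

Run:
```python
from h import *
def rep(n,a,b):
    a,b=a.ravel(),b.ravel();m=(a+b)/2;d=b-a;print(n,m.round(4),"len %.4f ydir %.2f deg"%(np.hypot(*d),np.degrees(np.arctan2(d[1],d[0]))))
P=lambda p,z:plane("top",p,z)
rep("bb bands",P((338.9,244.9),.012),P((379.2,255.5),.012))
rep("yb bands",P((161.9,234),.012),P((137.3,245.3),.012))
rep("pl",P((211.3,245.6),.034),P((192.7,248.8),.034))
print("grips",P((359.9,250.2),.026),P((148.7,239.5),.026))
im=cv2.cvtColor(cv2.imread("pics/top0.png"),cv2.COLOR_BGR2RGB)
for nm,b in dict(bj=(276,176,346,212),yj=(160,170,220,208)).items():
    for p in blobs(im,b,(0,0,135),(180,70,255),4):
        if 276<p[:,0].mean()<346 or nm=='yj': print(nm,"bright",len(p),p.mean(0).round(1),P(p.mean(0),.013).round(4))
    # dark/saturated plate outline
    m=(im[b[1]:b[3],b[0]:b[2]].max(2)<100)
cr=lambda x,y,s,ox,oy:(ox+x/s-.5,oy+y/s-.5)
for nm,s,ox,oy,C,F in (("bj",5.21,272,172,[(38,43),(350,60),(343,182),(35,166)],[(67,82),(333,108)]),
                     ("yj",6.387,158,168,[(55,280-219),(338,262-219),(350,410-219),(60,430-219)],[(80,342-219),(302,323-219)])):
    w=[P(cr(*c,s,ox,oy),.008).ravel() for c in C]
    print(nm,"corners mean",np.mean(w,0).round(4),[np.hypot(*(w[i]-w[i-1])).round(4) for i in range(4)])
    rep(nm+" long",(w[0]+w[3])/2,(w[1]+w[2])/2)
    rep(nm+" floors",P(cr(*F[0],s,ox,oy),.046),P(cr(*F[1],s,ox,oy),.046))
# pack long halves & short halves
for p in blobs(im,(174,170,206,204),(170,120,60),(8,255,255)): print("short",len(p),p.mean(0).round(1),P(p.mean(0),.042).round(4))
# scene cross-check
im=cv2.cvtColor(cv2.imread("pics/scene0.png"),cv2.COLOR_BGR2RGB)
for nm,b,lo,hi,z in (("bb",(130,168,196,192),(105,100,30),(130,255,255),.02),("yb",(335,132,378,162),(15,120,60),(32,255,255),.02),("pl",(286,134,330,164),(170,120,60),(8,255,255),.026)):
    for p in blobs(im,b,lo,hi,3): print("scene",nm,len(p),p.mean(0).round(1),plane("scene",p.mean(0),z).round(4))
# tool position in both: projected info
```

```text
bb bands [ 0.4423 -0.3409] len 0.1354 ydir -103.34 deg
yb bands [0.4606 0.3428] len 0.0865 ydir 116.31 deg
pl [0.4403 0.1688] len 0.0600 ydir 101.04 deg
grips [[ 0.4424291 -0.3399519]] [[0.4608197  0.34217339]]
bj bright 1004 [312.7 194.4] [[ 0.6223 -0.1883]]
bj bright 12 [308.5 183. ] [[ 0.6604 -0.1743]]
bj bright 11 [310.  201.9] [[ 0.597  -0.1796]]
yj bright 1121 [191.3 189.5] [[0.6288 0.2149]]
yj bright 46 [187.4 185.2] [[0.6428 0.2285]]
yj bright 8 [192.5 196. ] [[0.607 0.21 ]]
bj corners mean [ 0.627  -0.1744] [np.float64(0.0796), np.float64(0.2013), np.float64(0.0792), np.float64(0.197)]
bj long [ 0.627  -0.1744] len 0.1992 ydir -91.63 deg
bj floors [ 0.6329 -0.1742] len 0.1665 ydir -94.19 deg
yj corners mean [0.6367 0.2239] [np.float64(0.0791), np.float64(0.148), np.float64(0.0785), np.float64(0.1504)]
yj long [0.6367 0.2239] len 0.1492 ydir -84.70 deg
yj floors [0.6375 0.2229] len 0.1124 ydir -83.57 deg
short 119 [181.7 186.5] [[0.6337 0.2418]]
short 125 [193.5 185.4] [[0.6382 0.2038]]
scene bb 49 [161.7 176.8] [[ 0.4399 -0.343 ]]
scene bb 12 [182.8 178.8] [[ 0.4662 -0.2754]]
scene bb 13 [142.2 180.2] [[ 0.4383 -0.4084]]
scene yb 18 [364.1 139.4] [[0.4517 0.3767]]
scene yb 70 [355.8 143.2] [[0.4612 0.3423]]
scene yb 19 [347.3 151.3] [[0.4894 0.3002]]
scene pl 152 [314.7 143.3] [[0.4304 0.1989]]
scene pl 170 [299.6 148.9] [[0.4422 0.1402]]
```

Emit:
carry_out([
  [3.3, -2.1, 0, 0, 1],
  [3.3, -2.1, 0, 0, 1],
  [3.3, -2.1, 0, 0, 1],
  [3.3, -2.1, 0, 0, 1],
  [3.3, -2.1, 0, 0, 1],
  [3.3, -2.1, 0, 0, 1],
  [3.3, -2.1, 0, 0, 1],
  [3.3, -2.1, 0, 0, 1],
  [3.3, -2.1, 0, 0, 1],
  [3.3, -2.1, 0, 0, 1],
  [3.3, -2.1, 0, 0, 1],
  [3.3, -2.1, 0, 0, 1],
], force=40)

```text
t: 1.3
eef_pos: [0.498, -0.2958, 0.231]
tool_rot: [-0.0, 0.99, 0.139, -0.0]
contact_force: [-0.0, -0.8, 0.2]
gripper_width: 0.999
grasp_force: 0.0
```

Emit:
carry_out([
  [0, 0, 0, -8.5, 1],
  [0, 0, 0, -8.5, 1],
  [0, 0, 0, -8.5, 1],
  [0, 0, 0, -8.5, 1],
  [0, 0, 0, -8.5, 1],
  [0, 0, 0, -8.5, 1],
  [0, 0, 0, -8.5, 1],
  [0, 0, 0, -8.5, 1],
  [0, 0, 0, -8.5, 1],
  [0, 0, 0, -8.5, 1],
  [0, 0, 0, 0, 1],
])

```text
t: 2.4
eef_pos: [0.4971, -0.2972, 0.2309]
tool_rot: [-0.0, 0.635, 0.772, 0.0]
contact_force: [-0.7, -0.1, -0.0]
gripper_width: 0.997
grasp_force: 0.0
```

```bash
cat > go.py <<'E'
import sys,numpy as np
from station import bot
from scipy.spatial.transform import Rotation as Ro
# usage: go.py x y z toolx_angle_deg -> shift (cm) with present axes, shift with axes after turn, and the turn
x,y,z,a=map(float,sys.argv[1:5]); o=bot.get_obs(); w,i,j,k=o["tool_rot"]; R=Ro.from_quat([i,j,k,w])
d=np.array([x,y,z])-o["eef_pos"]; M=R.as_matrix(); phi=np.degrees(np.arctan2(M[1,0],M[0,0]))
turn=-((a-phi+90)%180-90); M2=M@Ro.from_euler("z",turn,degrees=True).as_matrix()
print("t %.1f"%o["t"],"pos",o["eef_pos"].round(4),"phi %.2f turn %.2f"%(phi,turn),"zax",M[:,2].round(3),"F",o["contact_force"].round(1),"w %.3f gf %.1f"%(o["gripper_width"],o["grasp_force"]))
print("before turn",(d@M*100).round(2),"after",(d@M2*100).round(2))
E
python3 go.py .4403 .1688 .15 101
```

```text
t 2.4 pos [ 0.4971 -0.2972  0.2309] phi 101.09 turn 0.09 zax [-0.001  0.001 -1.   ] F [-0.7 -0.1 -0. ] w 0.997 gf 0.0
before turn [46.82  3.4   8.12] after [46.82  3.32  8.12]
```

Emit:
carry_out([
  [3.9, 0.28, 0, 0, 1],
  [3.9, 0.28, 0, 0, 1],
  [3.9, 0.28, 0, 0, 1],
  [3.9, 0.28, 0, 0, 1],
  [3.9, 0.28, 0, 0, 1],
  [3.9, 0.28, 0, 0, 1],
  [3.9, 0.28, 0, 0, 1],
  [3.9, 0.28, 1, 0, 1],
  [3.9, 0.28, 1, 0, 1],
  [3.9, 0.28, 2, 0, 1],
  [3.9, 0.28, 2, 0, 1],
  [3.9, 0.28, 2.1, 0, 1],
])

```text
t: 3.6
eef_pos: [0.4407, 0.1699, 0.1497]
tool_rot: [0.0, 0.638, 0.77, 0.0]
contact_force: [1.7, -0.7, 0.5]
gripper_width: 0.997
grasp_force: 0.0
```

```bash
python3 go.py .4403 .1688 .005 101
```

```text
t 3.6 pos [0.4407 0.1699 0.1497] phi 100.73 turn -0.27 zax [ 0.001 -0.    -1.   ] F [ 1.7 -0.7  0.5] w 0.997 gf 0.0
before turn [-0.09 -0.06 14.47] after [-0.09 -0.07 14.47]
```

Descend and grip the pack.

Emit:
carry_out([
  [0, 0, 3, 0, 1],
  [0, 0, 3, 0, 1],
  [0, 0, 3, 0, 1],
  [0, 0, 2.5, 0, 1],
  [0, 0, 1.5, 0, 1],
  [0, 0, 1, 0, 1],
  [0, 0, 0.5, 0, 1],
  [0, 0, 0, 0, 1],
])

```text
t: 4.4
eef_pos: [0.4409, 0.1686, 0.0052]
tool_rot: [-0.0, 0.636, 0.771, -0.0]
contact_force: [0.2, -1.1, -0.3]
gripper_width: 1.002
grasp_force: 0.0
```

Emit:
carry_out([
  [0, 0, 0, 0, -1],
  [0, 0, 0, 0, -1],
  [0, 0, 0, 0, -1],
  [0, 0, 0, 0, -1],
  [0, 0, 0, 0, -1],
  [0, 0, 0, 0, -1],
  [0, 0, 0, 0, -1],
  [0, 0, 0, 0, -1],
], force=40)

```text
t: 5.2
eef_pos: [0.4414, 0.1687, 0.0061]
tool_rot: [0.0, 0.636, 0.772, 0.0]
contact_force: [-0.8, -0.8, 6.3]
gripper_width: 0.582
grasp_force: 41.8
```

```bash
python3 go.py .628 -.175 .2 88.2
```

```text
t 5.2 pos [0.4414 0.1687 0.0061] phi 101.00 turn 12.80 zax [ 0.001  0.    -1.   ] F [-0.8 -0.8  6.3] w 0.582 gf 41.8
before turn [-37.3   11.79 -19.37] after [-33.76  19.76 -19.37]
```

Emit:
carry_out([
  [0, 0, -1, 0, -1],
  [0, 0, -2, 0, -1],
  [0, 0, -3, 0, -1],
  [0, 0, -4, 0, -1],
  [0, 0, -4, 0, -1],
  [0, 0, -4, 0, -1],
  [0, 0, -1.4, 0, -1],
  [0, 0, 0, 6.4, -1],
  [0, 0, 0, 6.4, -1],
])

```text
t: 6.1
eef_pos: [0.4406, 0.1681, 0.1995]
tool_rot: [0.0, 0.72, 0.694, -0.0]
contact_force: [0.7, 0.2, -2.5]
gripper_width: 0.581
grasp_force: 42.3
```

Emit:
carry_out([
  [-2.8, 1.65, 0, 0, -1],
  [-2.8, 1.65, 0, 0, -1],
  [-2.8, 1.65, 0, 0, -1],
  [-2.8, 1.65, 0, 0, -1],
  [-2.8, 1.65, 0, 0, -1],
  [-2.8, 1.65, 0, 0, -1],
  [-2.8, 1.65, 0, 0, -1],
  [-2.8, 1.65, 0, 0, -1],
  [-2.8, 1.65, 0, 0, -1],
  [-2.8, 1.65, 0, 0, -1],
  [-2.8, 1.65, 0, 0, -1],
  [-2.9, 1.6, 0, 0, -1],
])

```text
t: 7.3
eef_pos: [0.6275, -0.1753, 0.1982]
tool_rot: [-0.001, 0.718, 0.696, -0.001]
contact_force: [0.8, 0.3, -1.9]
gripper_width: 0.576
grasp_force: 42.3
```

Emit:
carry_out([
  [0, 0, 3, 0, -1],
  [0, 0, 3, 0, -1],
  [0, 0, 3, 0, -1],
  [0, 0, 2.5, 0, -1],
  [0, 0, 0, 0, -1],
  [0, 0, 0, 0, -1],
])

```text
t: 7.9
eef_pos: [0.6274, -0.1742, 0.084]
tool_rot: [-0.001, 0.718, 0.696, -0.0]
contact_force: [0.5, -0.2, -1.7]
gripper_width: 0.58
grasp_force: 42.3
```

```bash
python3 go.py .628 -.175 .014 88.2
python3 - <<'E'
from h import *
im=imaging.read_camera("top"); t=im[150:240,260:372]
s=imaging.read_camera("scene"); u=s[175:245,175:271]
o=np.hstack([cv2.resize(t,(448,360),interpolation=cv2.INTER_CUBIC),cv2.resize(u,(352,257),interpolation=cv2.INTER_CUBIC) if 0 else cv2.copyMakeBorder(cv2.resize(u,(352,257),interpolation=cv2.INTER_CUBIC),0,103,0,0,cv2.BORDER_CONSTANT)])
cv2.imwrite("pics/p1.png",o[:,:,::-1])
E
```

```text
t 7.9 pos [ 0.6274 -0.1742  0.084 ] phi 88.24 turn 0.04 zax [-0.002  0.001 -1.   ] F [ 0.5 -0.2 -1.7] w 0.580 gf 42.3
before turn [-0.08  0.08  7.  ] after [-0.08  0.08  7.  ]
```

View pics/p1.png

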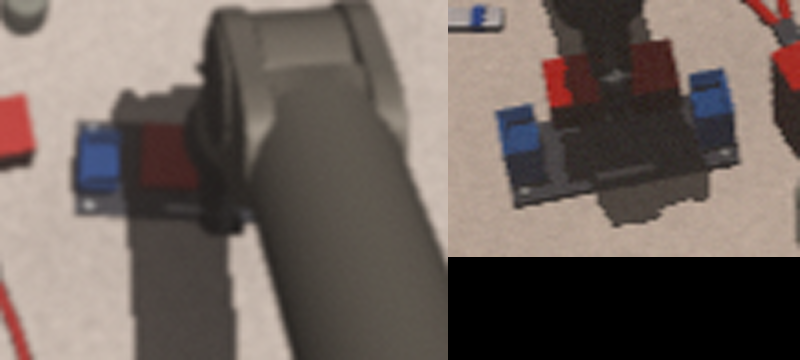

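The pack hangs over the nest. In the scene crop its top-rear corners are at about (543,60) and (672,42). A quick check of the along-jig centring from those corners.

Run:
```python
from h import *
for c in [(543,60),(672,42),(556,106),(680,88)]:
    print(plane("scene",(175+(c[0]-448)/3.667-.5,175+c[1]/3.667-.5),.112).round(4))
```

```text
[[ 0.6014 -0.2273]]
[[ 0.6099 -0.1188]]
[[ 0.6506 -0.2248]]
[[ 0.6583 -0.1223]]
```

Emit:
carry_out([
  [-0.05, 0.05, 1.5, 0, -1],
  [0, 0, 1.5, 0, -1],
  [0, 0, 1.5, 0, -1],
  [0, 0, 1, 0, -1],
  [0, 0, 0.6, 0, -1],
  [0, 0, 0.4, 0, -1],
  [0, 0, 0.2, 0, -1],
  [0, 0, 0.2, 0, -1],
  [0, 0, 0, 0, -1],
  [0, 0, 0, 0, -1],
])

```text
t: 9.0
eef_pos: [0.6287, -0.1749, 0.0157]
tool_rot: [0.0, 0.718, 0.696, 0.0]
contact_force: [0.4, -0.0, -1.6]
gripper_width: 0.577
grasp_force: 42.5
```

```bash
python3 go.py .628 -.175 .014 88.2
```

```text
t 9.0 pos [ 0.6287 -0.1749  0.0157] phi 88.23 turn 0.03 zax [ 0.001 -0.    -1.   ] F [ 0.4 -0.  -1.6] w 0.577 gf 42.5
before turn [-0.01 -0.06  0.17] after [-0.01 -0.06  0.17]
```

Emit:
carry_out([
  [0, 0, 0.1, 0, -1],
  [0, 0, 0.1, 0, -1],
  [0, 0, 0, 0, -1],
  [0, 0, 0, 0, -1],
])

```text
t: 9.4
eef_pos: [0.6286, -0.175, 0.0142]
tool_rot: [0.0, 0.718, 0.696, 0.0]
contact_force: [-3.1, 0.1, 5.1]
gripper_width: 0.574
grasp_force: 43.3
```

Emit:
carry_out([
  [0, 0, 0, 0, 0.3],
  [0, 0, 0, 0, 0.3],
  [0, 0, 0, 0, 0.6],
  [0, 0, 0, 0, 0.8],
  [0, 0, -1, 0, 0.8],
  [0, 0, -2, 0, 0.8],
  [0, 0, -3, 0, 1],
  [0, 0, -4, 0, 1],
  [0, 0, -4, 0, 1],
  [0, 0, 0, 0, 1],
])

```text
t: 10.4
eef_pos: [0.6324, -0.1751, 0.1606]
tool_rot: [0.005, 0.718, 0.696, 0.003]
contact_force: [-0.0, -0.1, -0.2]
gripper_width: 0.997
grasp_force: 0.0
```

```bash
python3 go.py .4424 -.3405 .15 76.66
```

```text
t 10.4 pos [ 0.6324 -0.1751  0.1606] phi 88.22 turn 11.56 zax [ 0.011 -0.002 -1.   ] F [-0.  -0.1 -0.2] w 0.997 gf 0.0
before turn [-17.12 -18.49   0.88] after [-20.47 -14.68   0.88]
```

Emit:
carry_out([
  [0, 0, 0, 5.8, 1],
  [0, 0, 0, 5.8, 1],
  [-2.9, -2, 0, 0, 1],
  [-2.9, -2, 0, 0, 1],
  [-2.9, -2, 0, 0, 1],
  [-2.9, -2, 0, 0, 1],
  [-2.9, -2, 0, 0, 1],
  [-2.9, -2, 0, 0, 1],
  [-2.9, -2.2, 0, 0, 1],
  [0, 0, 0, 0, 1],
  [0, 0, 0, 0, 1],
])

```text
t: 11.5
eef_pos: [0.4426, -0.3402, 0.1535]
tool_rot: [0.0, 0.785, 0.619, -0.0]
contact_force: [0.1, 0.2, 0.5]
gripper_width: 1.004
grasp_force: 0.0
```

```bash
python3 go.py .4424 -.3405 .003 76.66;  python3 - <<'E'
from h import *
im=imaging.read_camera("top"); t=im[160:220,264:354]
s=imaging.read_camera("scene"); u=s[165:240,125:265]
def rep(b,z):
    for p in blobs(im,b,(170,120,40),(8,255,255)): print("top",len(p),p.mean(0).round(1),plane("top",p.mean(0),z).round(4))
rep((284,172,338,212),.042)
for p in blobs(s,(185,180,262,235),(170,120,40),(8,255,255)): print("scene",len(p),p.mean(0).round(1),plane("scene",p.mean(0),.034).round(4))
o=np.hstack([cv2.resize(t,(390,260),interpolation=cv2.INTER_CUBIC),cv2.copyMakeBorder(cv2.resize(u,(410,220),interpolation=cv2.INTER_CUBIC),0,40,0,0,cv2.BORDER_CONSTANT)])
cv2.imwrite("pics/p2.png",o[:,:,::-1])
E
```

```text
t 11.5 pos [ 0.4426 -0.3402  0.1535] phi 76.51 turn -0.15 zax [ 0. -0. -1.] F [0.1 0.2 0.5] w 1.004 gf 0.0
before turn [-3.000e-02 -1.000e-02  1.505e+01] after [-3.000e-02 -1.000e-02  1.505e+01]
top 230 [300.2 191.4] [[ 0.6271 -0.1431]]
top 231 [319.1 192.4] [[ 0.6255 -0.2048]]
scene 209 [230.  206.2] [[ 0.6257 -0.1451]]
scene 213 [211.2 209.6] [[ 0.6237 -0.2056]]
```

View pics/p2.png

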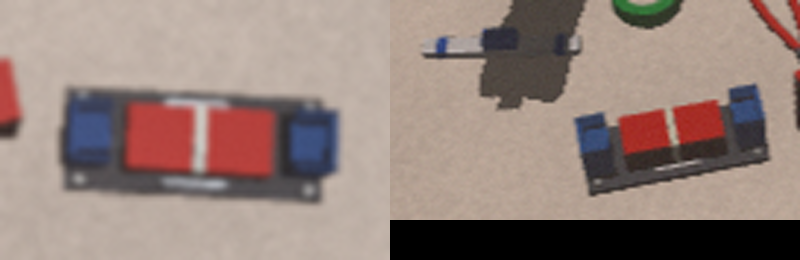

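The long block sits squarely in the nest: (124–275, 105–170) in the left crop, between both saddles. Next is the blue bar.

Emit:
carry_out([
  [0, 0, 3, 0, 1],
  [0, 0, 3, 0, 1],
  [0, 0, 3, 0, 1],
  [0, 0, 3, 0, 1],
  [0, 0, 1.5, 0, 1],
  [0, 0, 1, 0, 1],
  [0, 0, 0.5, 0, 1],
  [0, 0, 0, 0, 1],
])

```text
t: 12.4
eef_pos: [0.4438, -0.3395, 0.0035]
tool_rot: [0.0, 0.784, 0.62, 0.0]
contact_force: [-1.0, -0.0, 0.2]
gripper_width: 1.0
grasp_force: 0.0
```

Emit:
carry_out([
  [0, 0, 0, 0, -1],
  [0, 0, 0, 0, -1],
  [0, 0, 0, 0, -1],
  [0, 0, 0, 0, -1],
  [0, 0, 0, 0, -1],
  [0, 0, 0, 0, -1],
  [0, 0, 0, 0, -1],
  [0, 0, 0, 0, -1],
  [0, 0, 0, 0, -1],
  [0, 0, 0, 0, -1],
], force=40)

```text
t: 13.4
eef_pos: [0.4436, -0.3398, 0.0039]
tool_rot: [0.0, 0.785, 0.62, 0.0]
contact_force: [-0.5, 0.2, 5.5]
gripper_width: 0.251
grasp_force: 40.8
```

```bash
python3 go.py .628 -.175 .15 88.2
```

```text
t 13.4 pos [ 0.4436 -0.3398  0.0039] phi 76.63 turn -11.57 zax [ 0.001 -0.001 -1.   ] F [-0.5  0.2  5.5] w 0.251 gf 40.8
before turn [ 20.29  14.14 -14.61] after [ 17.04  17.92 -14.61]
```

Emit:
carry_out([
  [0, 0, -1, 0, -1],
  [0, 0, -2, 0, -1],
  [0, 0, -4, 0, -1],
  [0, 0, -4, 0, -1],
  [0, 0, -3.5, -5.8, -1],
  [0, 0, 0, -5.8, -1],
])

```text
t: 14.0
eef_pos: [0.4459, -0.341, 0.1538]
tool_rot: [0.004, 0.717, 0.698, 0.001]
contact_force: [1.0, -0.3, -1.7]
gripper_width: 0.248
grasp_force: 39.9
```

Emit:
carry_out([
  [2.4, 2.5, 0, 0, -1],
  [2.4, 2.5, 0, 0, -1],
  [2.4, 2.5, 0, 0, -1],
  [2.4, 2.5, 0, 0, -1],
  [2.4, 2.5, 0, 0, -1],
  [2.4, 2.5, 0, 0, -1],
  [2.6, 2.8, 0, 0, -1],
  [0, 0, 2, 0, -1],
  [0, 0, 2, 0, -1],
  [0, 0, 2, 0, -1],
  [0, 0, 0, 0, -1],
  [0, 0, 0, 0, -1],
])

```text
t: 15.2
eef_pos: [0.6261, -0.1751, 0.0885]
tool_rot: [-0.0, 0.718, 0.696, -0.0]
contact_force: [0.9, 0.8, -1.4]
gripper_width: 0.251
grasp_force: 39.8
```

```bash
python3 go.py .628 -.175 .05 88.2
python3 - <<'E'
from h import *
im=imaging.read_camera("top"); t=im[155:225,264:354]
s=imaging.read_camera("scene"); u=s[165:240,170:270]
for p in blobs(s,(170,165,270,240),(105,100,30),(130,255,255),4): print("scene",len(p),p.mean(0).round(1),p.min(0),p.max(0))
o=np.hstack([cv2.resize(t,(270,210),interpolation=cv2.INTER_CUBIC),cv2.resize(u[:,:],(280,210),interpolation=cv2.INTER_CUBIC)])
u=cv2.resize(u,(500,375),interpolation=cv2.INTER_CUBIC)
o=np.hstack([cv2.copyMakeBorder(cv2.resize(t,(270,210),interpolation=cv2.INTER_CUBIC),0,165,0,0,cv2.BORDER_CONSTANT),u])
cv2.imwrite("pics/p3.png",o[:,:,::-1])
E
```

```text
t 15.2 pos [ 0.6261 -0.1751  0.0885] phi 88.23 turn 0.03 zax [-0.001  0.    -1.   ] F [ 0.9  0.8 -1.4] w 0.251 gf 39.8
before turn [0.01 0.19 3.85] after [0.01 0.19 3.85]
scene 19 [239.9 193.1] [238. 191.] [242. 196.]
scene 40 [248.6 201.7] [243. 195.] [251. 206.]
scene 20 [196.4 201.4] [195. 199.] [198. 204.]
scene 32 [191.7 212.6] [189. 207.] [198. 216.]
```

View pics/p3.png

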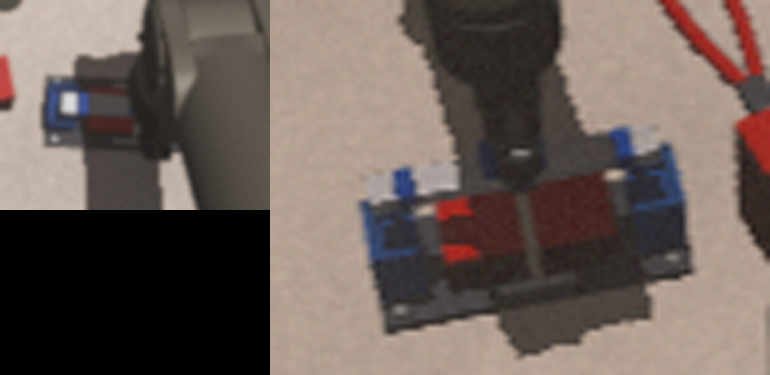

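The bar hangs over both saddles; its white end at (70,103) in the left crop is within the saddle outline. I'll shift about +1.5 mm in x and lower it.

Emit:
carry_out([
  [0, 0.16, 1, 0, -1],
  [0, 0, 0.8, 0, -1],
  [0, 0, 0.6, 0, -1],
  [0, 0, 0.4, 0, -1],
  [0, 0, 0.3, 0, -1],
  [0, 0, 0.3, 0, -1],
  [0, 0, 0.2, 0, -1],
  [0, 0, 0, 0, -1],
  [0, 0, 0, 0, -1],
])

```text
t: 16.2
eef_pos: [0.6281, -0.1752, 0.0524]
tool_rot: [0.0, 0.718, 0.696, 0.0]
contact_force: [-0.2, 0.2, -1.7]
gripper_width: 0.247
grasp_force: 39.8
```

```bash
python3 go.py .628 -.175 .05 88.2
```

```text
t 16.2 pos [ 0.6281 -0.1752  0.0524] phi 88.23 turn 0.03 zax [ 0. -0. -1.] F [-0.2  0.2 -1.7] w 0.247 gf 39.8
before turn [ 0.02 -0.01  0.24] after [ 0.02 -0.01  0.24]
```

No contact so far, 2.4 mm left.

Emit:
carry_out([
  [0, 0, 0.1, 0, -1],
  [0, 0, 0.1, 0, -1],
  [0, 0, 0.1, 0, -1],
  [0, 0, 0, 0, -1],
  [0, 0, 0, 0, -1],
])

```text
t: 16.7
eef_pos: [0.6282, -0.1752, 0.0499]
tool_rot: [0.0, 0.718, 0.696, -0.0]
contact_force: [-2.9, 0.5, 5.2]
gripper_width: 0.25
grasp_force: 40.7
```

Emit:
carry_out([
  [0, 0, 0, 0, 0],
  [0, 0, 0, 0, 0],
  [0, 0, 0, 0, 0.2],
  [0, 0, 0, 0, 0.2],
  [0, 0, -1, 0, 0.2],
  [0, 0, -2, 0, 0.2],
  [0, 0, -4, 0, 0.5],
  [0, 0, -4, 0, 1],
  [0, 0, -4, -7, 1],
  [0, 0, 0, -7, 1],
  [0, 0, 0, -7, 1],
  [0, 0, 0, -7.1, 1],
])

```text
t: 17.9
eef_pos: [0.6282, -0.1753, 0.2007]
tool_rot: [0.001, 0.525, 0.851, 0.0]
contact_force: [0.9, -0.1, -0.7]
gripper_width: 0.999
grasp_force: 0.0
```

```bash
python3 go.py .4607 .3425 .15 116.3
```

```text
t 17.9 pos [ 0.6282 -0.1753  0.2007] phi 116.62 turn 0.32 zax [ 0.001 -0.001 -1.   ] F [ 0.9 -0.1 -0.7] w 0.999 gf 0.0
before turn [53.8   8.22  5.01] after [53.85  7.92  5.01]
```

Emit:
carry_out([
  [4.48, 0.66, 0, 0, 1],
  [4.48, 0.66, 0, 0, 1],
  [4.48, 0.66, 0, 0, 1],
  [4.48, 0.66, 0, 0, 1],
  [4.48, 0.66, 0, 0, 1],
  [4.48, 0.66, 0, 0, 1],
  [4.48, 0.66, 0, 0, 1],
  [4.48, 0.66, 0, 0, 1],
  [4.48, 0.66, 0, 0, 1],
  [4.48, 0.66, 1, 0, 1],
  [4.48, 0.66, 2, 0, 1],
  [4.48, 0.66, 2, 0, 1],
])

```text
t: 19.1
eef_pos: [0.4604, 0.3436, 0.1499]
tool_rot: [0.001, 0.528, 0.849, 0.001]
contact_force: [1.1, -0.1, -0.9]
gripper_width: 0.999
grasp_force: 0.0
```

Emit:
carry_out([
  [0, 0, 0, 0, 1],
  [0, 0, 0, 0, 1],
])

```text
t: 19.3
eef_pos: [0.4595, 0.343, 0.1494]
tool_rot: [-0.0, 0.526, 0.85, -0.0]
contact_force: [0.4, -0.3, 1.3]
gripper_width: 1.0
grasp_force: 0.0
```

```bash
python3 go.py .4607 .3425 .003 116.3;  python3 - <<'E'
from h import *
im=imaging.read_camera("top"); t=im[160:220,264:354]
s=imaging.read_camera("scene"); u=s[165:240,165:265]
P=[]
for n,I,b in(("top",im,(270,170,350,215)),("scene",s,(180,175,262,235))):
  for p in blobs(I,b,(105,100,30),(130,255,255),4): print(n,len(p),p.mean(0).round(1),plane(n,p.mean(0),.058).round(4),plane(n,p.mean(0),.072).round(4))
o=np.hstack([cv2.resize(t,(390,260),interpolation=cv2.INTER_CUBIC),cv2.resize(u,(347,260),interpolation=cv2.INTER_CUBIC)])
cv2.imwrite("pics/p4.png",o[:,:,::-1])
E
```

```text
t 19.3 pos [0.4595 0.343  0.1494] phi 116.52 turn 0.22 zax [-0.001 -0.    -1.   ] F [ 0.4 -0.3  1.3] w 1.000 gf 0.0
before turn [-0.1   0.09 14.64] after [-0.1   0.09 14.64]
top 26 [280.9 189. ] [[ 0.6312 -0.0791]] [[ 0.6291 -0.078 ]]
top 9 [290.2 189.7] [[ 0.6298 -0.1091]] [[ 0.6278 -0.1077]]
top 61 [311.8 190.7] [[ 0.6282 -0.1784]] [[ 0.6261 -0.1763]]
top 17 [332.5 192.2] [[ 0.6249 -0.2451]] [[ 0.6229 -0.2422]]
top 4 [338.5 197.8] [[ 0.6075 -0.2645]] [[ 0.6057 -0.2614]]
scene 36 [248.7 201.4] [[ 0.6391 -0.086 ]] [[ 0.649  -0.0877]]
scene 16 [240.6 200.8] [[ 0.6307 -0.1103]] [[ 0.6406 -0.1117]]
scene 63 [219.1 202.1] [[ 0.6187 -0.177 ]] [[ 0.6287 -0.1777]]
scene 18 [197.8 208.3] [[ 0.6251 -0.246 ]] [[ 0.6351 -0.2459]]
scene 13 [190. 212.] [[ 0.633  -0.2717]] [[ 0.6429 -0.2714]]
scene 4 [196.5 215. ] [[ 0.6491 -0.254 ]] [[ 0.6588 -0.2538]]
```

View pics/p4.png

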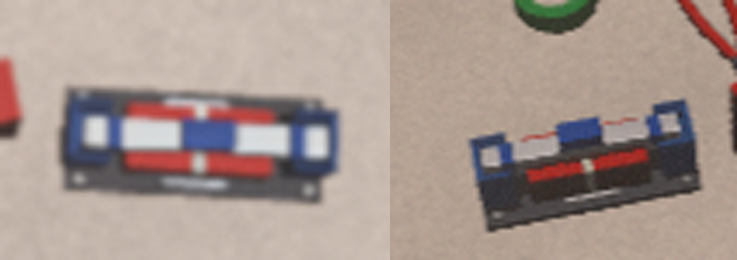

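The blue bar is seated in both saddles. Its bands triangulate to about (0.6275, -0.1775), level at saddle height. Next is the yellow bar.

Emit:
carry_out([
  [-0.1, 0.1, 3, 0, 1],
  [0, 0, 3, 0, 1],
  [0, 0, 3, 0, 1],
  [0, 0, 2.6, 0, 1],
  [0, 0, 1.5, 0, 1],
  [0, 0, 1, 0, 1],
  [0, 0, 0.5, 0, 1],
  [0, 0, 0, 0, 1],
])

```text
t: 20.2
eef_pos: [0.4623, 0.3412, 0.0036]
tool_rot: [0.0, 0.528, 0.849, 0.0]
contact_force: [0.1, -0.8, -0.4]
gripper_width: 1.003
grasp_force: 0.0
```

Emit:
carry_out([
  [0, 0, 0, 0, -1],
  [0, 0, 0, 0, -1],
  [0, 0, 0, 0, -1],
  [0, 0, 0, 0, -1],
  [0, 0, 0, 0, -1],
  [0, 0, 0, 0, -1],
  [0, 0, 0, 0, -1],
  [0, 0, 0, 0, -1],
  [0, 0, 0, 0, -1],
  [0, 0, 0, 0, -1],
], force=40)

```text
t: 21.2
eef_pos: [0.4622, 0.3416, 0.0038]
tool_rot: [0.0, 0.527, 0.85, 0.0]
contact_force: [-0.2, -0.2, 5.3]
gripper_width: 0.248
grasp_force: 40.9
```

```bash
python3 go.py .637 .2233 .15 95.6
```

```text
t 21.2 pos [0.4622 0.3416 0.0038] phi 116.33 turn 20.73 zax [ 0.001  0.    -1.   ] F [-0.2 -0.2  5.3] w 0.248 gf 40.9
before turn [-18.36  10.43 -14.62] after [-13.48  16.25 -14.62]
```

Emit:
carry_out([
  [0, 0, -1, 0, -1],
  [0, 0, -2, 0, -1],
  [0, 0, -4, 0, -1],
  [0, 0, -4, 7, -1],
  [0, 0, -3.5, 7, -1],
  [0, 0, 0, 6.7, -1],
])

```text
t: 21.8
eef_pos: [0.4638, 0.3438, 0.1538]
tool_rot: [0.001, 0.673, 0.739, 0.004]
contact_force: [0.5, 0.7, -1.1]
gripper_width: 0.249
grasp_force: 40.1
```

Emit:
carry_out([
  [-2.3, 2.7, 0, 0, -1],
  [-2.3, 2.7, 0, 0, -1],
  [-2.3, 2.7, 0, 0, -1],
  [-2.3, 2.7, 0, 0, -1],
  [-2.3, 2.7, 0, 0, -1],
  [-2.1, 2.7, 0, 0, -1],
  [0, 0, 2, 0, -1],
  [0, 0, 2, 0, -1],
  [0, 0, 2, 0, -1],
  [0, 0, 0, 0, -1],
  [0, 0, 0, 0, -1],
])

```text
t: 22.9
eef_pos: [0.6362, 0.2219, 0.0885]
tool_rot: [-0.0, 0.671, 0.741, -0.0]
contact_force: [-0.5, -1.4, 0.0]
gripper_width: 0.253
grasp_force: 40.1
```

```bash
python3 go.py .637 .2222 .05 95.6
python3 - <<'E'
from h import *
im=imaging.read_camera("top"); t=im[155:225,144:234]
s=imaging.read_camera("scene"); u=s[150:215,300:380]
o=np.hstack([cv2.resize(t,(400,311),interpolation=cv2.INTER_CUBIC),cv2.resize(u,(383,311),interpolation=cv2.INTER_CUBIC)])
cv2.imwrite("pics/p5.png",o[:,:,::-1])
E
```

```text
t 22.9 pos [0.6362 0.2219 0.0885] phi 95.64 turn 0.04 zax [-0.001 -0.    -1.   ] F [-0.5 -1.4  0. ] w 0.253 gf 40.1
before turn [0.02 0.09 3.85] after [0.02 0.09 3.85]
```

View pics/p5.png

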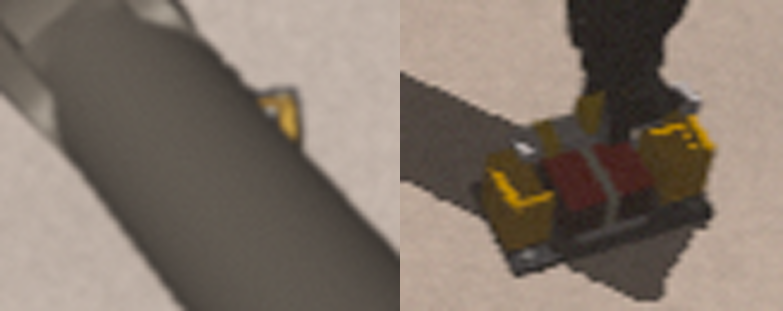

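The bar lies over both yellow saddles in the scene crop. I'll lower it with force checks.

Emit:
carry_out([
  [0, 0.07, 1, 0, -1],
  [0, 0, 0.8, 0, -1],
  [0, 0, 0.6, 0, -1],
  [0, 0, 0.4, 0, -1],
  [0, 0, 0.3, 0, -1],
  [0, 0, 0.3, 0, -1],
  [0, 0, 0.2, 0, -1],
  [0, 0, 0, 0, -1],
  [0, 0, 0, 0, -1],
])

```text
t: 23.9
eef_pos: [0.6372, 0.222, 0.0524]
tool_rot: [0.0, 0.672, 0.741, 0.0]
contact_force: [0.2, 0.5, -0.5]
gripper_width: 0.252
grasp_force: 40.1
```

Emit:
carry_out([
  [0, 0, 0.1, 0, -1],
  [0, 0, 0.1, 0, -1],
  [0, 0, 0.1, 0, -1],
  [0, 0, 0, 0, -1],
  [0, 0, 0, 0, -1],
])

```text
t: 24.4
eef_pos: [0.6372, 0.2219, 0.0498]
tool_rot: [0.0, 0.672, 0.741, 0.0]
contact_force: [-1.4, -1.6, 5.5]
gripper_width: 0.25
grasp_force: 40.8
```

Contact at the expected height. I'll release, lift and back off toward the robot for a clear view.

Emit:
carry_out([
  [0, 0, 0, 0, 0],
  [0, 0, 0, 0, 0],
  [0, 0, 0, 0, 0.2],
  [0, 0, 0, 0, 0.2],
  [0, 0, -1, 0, 0.2],
  [0, 0, -2, 0, 0.2],
  [0, 0, -4, 0, 0.5],
  [0, 0, -4, 0, 1],
  [0, 0, -4, 0, 1],
  [3, -3, 0, 0, 1],
  [3, -3, 0, 0, 1],
  [3, -3, 0, 0, 1],
])

```text
t: 25.6
eef_pos: [0.5378, 0.3035, 0.2006]
tool_rot: [0.0, 0.672, 0.741, 0.001]
contact_force: [-0.2, 0.6, -0.1]
gripper_width: 1.001
grasp_force: 0.0
```

Emit:
carry_out([
  [3, -3, 0, 0, 1],
  [3, -3, 0, 0, 1],
  [3, 0, 0, 0, 1],
  [0, 0, 0, 0, 1],
  [0, 0, 0, 0, 1],
])

```text
t: 26.1
eef_pos: [0.4701, 0.3868, 0.1999]
tool_rot: [0.0, 0.671, 0.741, 0.0]
contact_force: [0.5, -0.5, -0.4]
gripper_width: 0.999
grasp_force: 0.0
```

Run:
```python
from h import *
im=imaging.read_camera("top"); t=im[140:270,144:354]
s=imaging.read_camera("scene"); u=s[140:240,180:380]
for n,I,b in(("top",im,(158,168,220,208)),("scene",s,(310,165,375,210))):
  for p in blobs(I,b,(15,120,60),(32,255,255),4): print(n,len(p),p.mean(0).round(1),plane(n,p.mean(0),.058).round(4),plane(n,p.mean(0),.072).round(4))
o=np.vstack([cv2.resize(t,(580,360),interpolation=cv2.INTER_CUBIC),cv2.copyMakeBorder(cv2.resize(u,(480,240),interpolation=cv2.INTER_CUBIC),0,0,0,100,cv2.BORDER_CONSTANT)])
cv2.imwrite("pics/p6.png",o[:,:,::-1]); ob=bot.get_obs();print(ob["t"],ob["contact_force"])
```

```text
top 100 [205.6 184.1] [[0.6409 0.163 ]] [[0.6387 0.1613]]
top 100 [168.8 187. ] [[0.6285 0.2799]] [[0.6265 0.2769]]
top 78 [186.1 184.6] [[0.6378 0.2251]] [[0.6356 0.2227]]
scene 181 [357.5 181.3] [[0.6499 0.2735]] [[0.6596 0.2678]]
scene 94 [341.6 179.9] [[0.6313 0.2253]] [[0.6412 0.2202]]
scene 208 [324.5 191.2] [[0.6608 0.1574]] [[0.6704 0.1531]]
26.2 [ 0.16805304 -0.54694244  0.28907831]
```

View pics/p6.png

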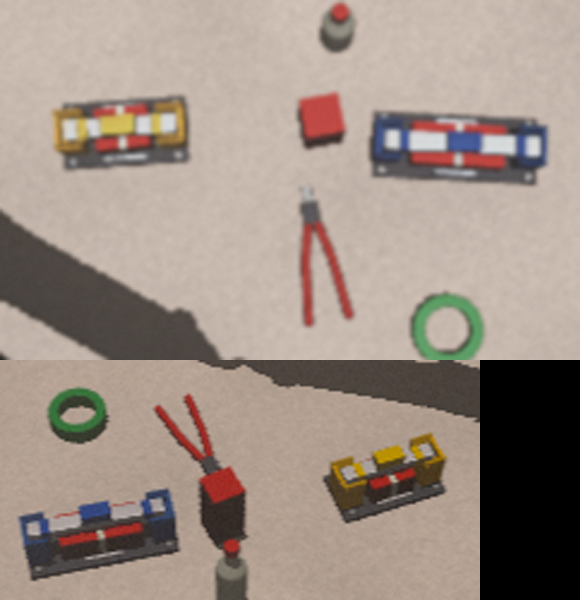

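Both bars lie flat in their saddles: blue at (460,142), yellow at (118,124). The blocks are in their nests and the bystanders haven't moved.

```bash
python3 -c "
from station import bot
print(bot.hand_in())"
```

```text
the job is handed in; nothing more can be done
None
```

I handed the job in at about 26 s of the 72 s allowed, and no verdict came back: in the last pictures the long block was in the blue nest, both bars were fully down in their own saddles grip up, the short block was still in its yellow jig, and the bystanders had not moved.

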